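# Start the extension screw of a bottle jack by the light of the work lamp

### The arm

A 7-joint arm with a two-finger parallel gripper is mounted at the origin on the work surface. World frame = base frame: x ahead of the robot, y to its left, z up, the work surface at z = 0. Lengths are in m, angles in rad, forces in N, time in s.
With the tool pointing down it reaches from about 0.425 to 0.925 m from the base axis. Payload 6.8 kg.
Tool frame: the origin (TCP) lies on the centre line of the jaws, within the pads' length; the fingertips stand 11 mm ahead of it and the grasp point (between the pads) lies 8 mm behind it; z points along the fingers, y is the direction in which the jaws open and shut (so a half turn about z gives the same grasp; the last joint's range is limited). The gripper opens to 85 mm and grips with 20 to 120 N. Pads are 22 mm wide; open, the fingers measure 114 mm over their backs; the gripper's body (76 mm by 85 mm) begins 54 mm behind the grasp point. The pads swing forward as they close: fully open they stand 13 mm farther back than shut.
Start: joints at [1.167, 0.477, 0.022, 1.555, -0.011, 1.109, -0.083], TCP at [0.197, -0.646, 0.242] pointing down, gripper open.
Joint ranges: [-2.96, 2.96], [-0.34, 2.1], [-1.41, 1.46], [0.24, 2.44], [-1.37, 4.51], [0.17, 1.92], [-2.96, 2.96]. Speed limits (rad/s): [2.39, 2.39, 3.14, 3.14, 3.14, 3.14, 3.14].

### API

Orientations are given as a rotation vector (axis times angle).
In Python, from bench import r gives the robot as it stands.
- The arm moves only by the tool send_rows, never from a script. Its argument "deltas" is a list of rows, each a list of 7 numbers: the opening, from 0 (shut) to 1 (fully open), then the shift along the tool's x, y, z as a fraction of full scale, then the turn, a rotation vector about the tool's x, y, z as a fraction of full scale. In form: [[hand, x, y, z, ax, ay, az], ...]. A call has 1 to 20 rows; each row is the pose to reach, as a shift and turn from the pose commanded when the call began, along the tool's axes at that moment, turning the shorter way round; what a row does not reach only later rows make up. Full scale, the value 1, is 150 mm for a shift and 180 degrees for a turn. A row lasts 1/12 s, in which the tool goes at most 41.7 mm and 7.16 degrees, less where a joint would pass 70% of its speed; a pose out of reach is approached as far as the arm can. A call with a number of a shift or a turn outside -1 to 1 is refused whole. A call with a gripper value outside its range is refused whole. The fingers move at their own pace and stop on an object; "squeeze" is the grip in N (left out, the last holds). Time passes only in rows, so rows that repeat a pose let the fingers close. It gives the time, the measured TCP pose, the force and the opening at its end, in the units of the state.
- r.get_obs(): the state, without advancing time (a new reading comes with each control period).
- r.grab_frame(name): name is "scene" or "top"; returns a dict with "pixels" (384x512x3 uint8, red, green, blue), "camera_matrix" (3x3 intrinsics, pixels), "rvec" (rotation vector, rad) and "tvec" (3), from world to camera coordinates, as OpenCV has them. Camera axes: x right, y down, z forward; pixel columns grow to the right and rows downward; lengths in m; the calibration is good to about 2 mm. A picture is of the moment at which its call begins. There is no depth.
- r.hand_in(): hands the job in, once; it reports no verdict.
The state is a dict: "clock": time; "joints": joint angles; "qvel": joint speeds; "tau": joint torques, N m; "tcp_pos": TCP position; "orientation": TCP orientation; "contact_force": force on the tool from outside, world axes, zero at the start; "moment": the same for the moment, N m; "grip_width": finger opening in m.
Only numpy, scipy, OpenCV 4.12 (cv2) and the standard library are available. Lean on these libraries where they do the work, as an engineer would, in place of code of your own. Each camera call takes 0.05 s, during which the arm holds its last target. There are 200 camera calls.

### The job

The extension screw of the red bottle jack stands loose in the mouth of the ram, its thread not yet caught. First swing and tilt the yellow work lamp so that it shines squarely at the mouth of the ram; then turn the screw by its hexagon head backward (anticlockwise seen from above) until it drops into the start of the thread, turn it forward (clockwise) one full turn from there, and finish with the gripper holding the screw by its head: do not let go. Leave the lamp aimed and do not push the other things on the bench about.

Things in the scene. Friction and masses are not known exactly. Their poses are not given: they have to be found in the camera images.
- ram_mouth (a point): centre of the mouth of the jack's ram, the point to be lit, 150 mm above the bench
- jack: bottle jack, fixed to the bench; origin under its centre. Red base 112 x 104 mm; red round reservoir 76 mm across, up to 98 mm height; dark hexagon nut 77 mm over corners, up to 115 mm; polished ram 39 mm across, up to the mouth at 150 mm. A handle socket rises on its -x side, to about 125 mm height and 105 mm from the axis
- screw_head (a point): centre of the hexagon head of the screw, half-way up. Steel hexagon 30 mm across flats, 34.6 mm over corners, 16 mm high, with a dark crown 29 mm across, 7 mm high on top; flats face +x and -x of this frame and every 60 deg round; yellow paint on the +x flat. At first about 191 mm above the bench, 33 mm of bare thread (26 mm across) below the head. The frame turns with the screw
- ext_screw: the extension screw, 0.35 kg, right-hand thread of 6 mm pitch; origin on its upright axis, 42 mm below screw_head. Free to slide up and down in the ram until its thread is caught, then it cannot be pulled up. A gripper that clamps it hard holds it up too: let it slide between the fingers (2 to 4 mm of play over the flats still turns it, lagging up to 0.25 rad) or follow it up and down
- screw_turn (a joint): angle of the screw in rad: grows turning forward (clockwise from above), falls turning backward. Turns easily (0.05 N m), stays where left. Backward it rides up 1 mm per sixth of a turn, then, within half a turn of the start, drops about 6 mm over the start of the ram's thread (farther back it only climbs again). Forward from there it is drawn down 6 mm a turn
- screw_sink (a joint): how far the screw has sunk into the ram, in m; grows downward. About 0.0005 to 0.002 at the start, about 0.006 just after the drop, about 0.012 when it is one full turn into the thread
- work_lamp: battery work lamp, fixed to the bench by its round black foot, 136 mm across; origin under the foot's centre. The yoke swivels about the vertical line through this origin; the head tilts about a level axis 220 mm above it
- lamp_swivel (a joint): swivel of the lamp's yoke in rad; 0: the lens faces -x of work_lamp; grows anticlockwise seen from above; stays where it is left (0.1 N m of friction)
- lamp_tilt (a joint): tilt of the lamp's head in rad; 0: the lens faces level; grows as the lens tilts down; -0.8 to 1.2; stays where it is left (0.3 N m of friction)
- lamp_lens (a point): centre of the lens, on the front of the yellow head (158 mm wide, 104 mm high, 40 mm thick), 21 mm in front of the tilt axis; the light shines along -x of this frame, y runs along the tilt axis, z up the head. It is aimed when the line through the lens along -x passes through ram_mouth
- lamp_handle (a point): middle of the round rubber bar of the carrying handle over the lamp's head: 14 mm thick, its free length 94 mm along the tilt axis (y of this frame), 85 mm above the tilt axis in the head's frame, with 26 mm of room under the bar
- grease_tin: closed blue-banded tin of grease, 90 mm across, 105 mm tall; origin under its centre (a bystander: leave it where it is)
- spanner: steel open-ended spanner lying on the bench; origin at its middle (a bystander: leave it where it is)
- tape_roll: black roll of insulating tape lying flat, 80 mm across, 24 mm high; origin under its centre (a bystander: leave it where it is)
- jack_bar: the jack's pump handle, a steel tube 300 mm long, 17 mm thick, with a black rubber grip, lying on the bench; origin under its middle (a bystander: leave it where it is)
- oil_bottle: oil bottle 64 mm across, 170 mm tall, yellow label, red cap; origin under its centre (a bystander: leave it where it is)
- chock: wooden wheel chock 140 x 85 x 45 mm; origin under its centre (a bystander: leave it where it is)
- screwdriver: screwdriver with an orange handle lying on the bench; origin at its middle (a bystander: leave it where it is)

How it is judged:
On the way, in this order (a step that is already met when the one before it is completed fails the run):
1. the lamp has been swung and tilted so that its beam points at the mouth of the ram, to 40 mm sideways and up and down (y of ram_mouth in the frame of lamp_lens between -0.04 and 0.04 m and z of ram_mouth in the frame of lamp_lens between -0.04 and 0.04 m and x of ram_mouth in the frame of lamp_lens below 0 m), for 0.2 s.
2. the screw has been turned backward until its thread dropped over the start of the ram's thread (value of joint screw_turn below 0.1 rad and value of joint screw_sink above 0.0042 m), for 0.1 s.
3. the screw has been turned forward about one turn (at least 0.7) into the thread (value of joint screw_sink above 0.0098 m), for 0.1 s.
At the end, for the whole second after the job is handed in: The screw is about one turn into the thread (0.7 to 1.4 turns, sunk 9.8 to 14.8 mm) and at rest; the fingers are round its head (grasp point within 28 mm of its centre) and grip it with over 3 N; the lamp still points within 40 mm of the mouth of the ram, sideways and up and down (all of step 1 and value of joint screw_sink between 0.0098 and 0.0148 m and contact force between the fingers and ext_screw above 3 N and distance between the grasp point and screw_head below 0.028 m and velocity of joint screw_turn between -0.2 and 0.2 rad/s); the arm keeps its last pose, push and grip.
It fails at once if one of the bystanders is pushed more than 30 mm from its place (distance of any of grease_tin, spanner, tape_roll, jack_bar, oil_bottle, chock, screwdriver from where it was at the start of the episode above 0.03 m).
It also fails if it takes over 72 s, if anything falls off the work surface, if the arm or the gripper's body presses on something with over 40 N, if the wrist force passes 120 N, or if a joint passes its speed limit or range.

## Working session

There is one attempt and no reset: what is moved stays moved. The work goes in short steps, Python scripts to look and compute and a tool call to move; the robot and the scene stay as the last step left them, time stands still between calls to the robot, and variables do not carry over. Pictures are saved under pics/ and viewed, about 8 in all and at most 12, crops included, and the job is handed in when it is done.

Besides the shell and the picture viewer there is one more tool, called by a JSON object that holds its "api" and its "payload", one argument or row to a line. send_rows: Moves the arm, as the interface text tells. Shift numbers are shares of 150 mm and turn numbers shares of 180 degrees, none past 1 either way. Its arguments: {"type":"object","properties":{"deltas":{"type":"array","items":{"type":"array","items":{"type":"number"}}},"squeeze":{"type":"number"}},"required":["deltas"]}

```bash
ls; mkdir -p pics; cat > h.py <<'E'
from bench import r
import numpy as np, cv2
from scipy.spatial.transform import Rotation as R
def cam(n):
    f=r.grab_frame(n); K=np.array(f["camera_matrix"]);Rm=cv2.Rodrigues(np.array(f["rvec"],float))[0];t=np.array(f["tvec"],float).ravel()
    return np.array(f["pixels"]),K,Rm,t
def ray(c,u,v):
    _,K,Rm,t=c; d=Rm.T@np.linalg.inv(K)@np.array([u,v,1.]); o=-Rm.T@t; return o,d/np.linalg.norm(d)
def onz(c,u,v,z):
    o,d=ray(c,u,v); return o+d*(z-o[2])/d[2]
def proj(c,p):
    _,K,Rm,t=c; q=K@(Rm@np.asarray(p,float)+t); return q[:2]/q[2]
def tri(c1,p1,c2,p2):
    A=[];b=[]
    M=np.zeros((3,3));v=np.zeros(3);
    for c,p in((c1,p1),(c2,p2)):
        o,d=ray(c,*p);P=np.eye(3)-np.outer(d,d);M+=P;v+=P@o
    x=np.linalg.solve(M,v); return x,[np.linalg.norm((np.eye(3)-np.outer(d,d))@(x-o)) for o,d in (ray(c1,*p1),ray(c2,*p2))]
def save(c,name,box=None,s=1.5):
    im=c[0]
    if box: im=im[box[1]:box[3],box[0]:box[2]]
    cv2.imwrite("pics/"+name,cv2.resize(im[:,:,::-1],None,fx=s,fy=s,interpolation=cv2.INTER_CUBIC))
E
python3 - <<'E'
from h import *
o=r.get_obs()
for k,v in o.items(): print(k,np.round(v,4))
for n in("scene","top"):
    c=cam(n);save(c,n+"0.png"); print(n,c[1].round(1).tolist(),(-c[2].T@c[3]).round(3),c[2].round(3).tolist())
    np.save(n+"0.npy",c[0])
E
```

```text
pics
clock 0.0
joints [ 1.1669  0.4778  0.0223  1.5565 -0.0115  1.1093 -0.0831]
qvel [-0.0002  0.0003 -0.0007  0.0004 -0.001  -0.0008 -0.0005]
tau [ 4.00000e-04 -5.96434e+01  1.60820e+00 -2.81191e+01  1.25000e-02
  9.50000e-03 -0.00000e+00]
tcp_pos [ 0.1966 -0.6451  0.2413]
orientation [-3.1055e+00 -4.6260e-01  6.0000e-04]
contact_force [-0.1811  0.0204  0.5938]
moment [-0.0092 -0.0006 -0.0195]
grip_width 0.0855
scene [[436.6, 0.0, 251.1], [0.0, 436.6, 185.4], [0.0, 0.0, 1.0]] [ 1.485 -0.064  1.029] [[0.078, 0.997, -0.004], [0.67, -0.056, -0.74], [-0.738, 0.055, -0.673]]
top [[470.6, 0.0, 267.4], [0.0, 470.6, 192.8], [0.0, 0.0, 1.0]] [ 0.458 -0.007  1.4  ] [[0.01, -1.0, -0.027], [-0.994, -0.007, -0.113], [0.113, 0.028, -0.993]]
```

View pics/scene0.png

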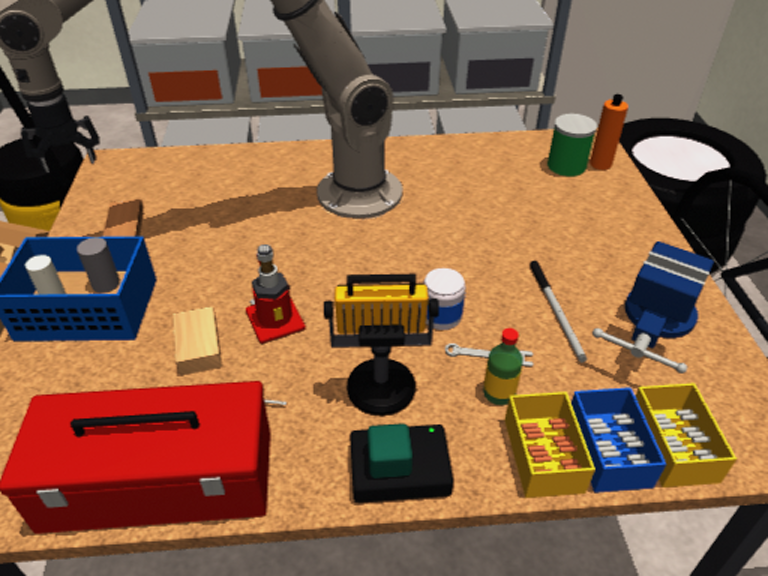

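View pics/top0.png

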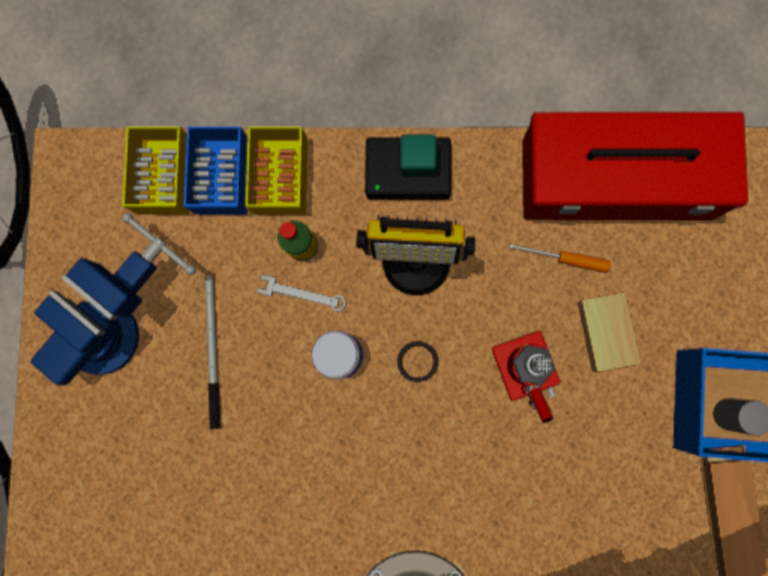

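```bash
python3 - <<'E'
import numpy as np,cv2
s=np.load("scene0.npy");t=np.load("top0.npy")
def cr(im,x,y,w,h,k):
    a=cv2.resize(im[y:y+h,x:x+w,::-1],None,fx=k,fy=k,interpolation=cv2.INTER_CUBIC)
    for i in range(0,w,10): cv2.line(a,(i*k,0),(i*k,5),(255,0,255),1);cv2.putText(a,str(x+i),(i*k,14),0,.3,(255,255,255),1)
    for i in range(0,h,10): cv2.line(a,(0,i*k),(5,i*k),(255,0,255),1);cv2.putText(a,str(y+i),(6,i*k+4),0,.3,(255,255,255),1)
    return a
A=np.hstack([cr(s,160,158,50,72,5),cr(s,210,175,90,72,5)])[:, :700]
B=np.hstack([cr(t,325,215,55,65,5)[:300],cr(t,230,135,95,60,5)[:300]])[:300,:700]
B=cv2.copyMakeBorder(B,0,0,0,max(0,700-B.shape[1]),0)
A=cv2.copyMakeBorder(A,0,0,0,max(0,700-A.shape[1]),0)
cv2.imwrite("pics/m.png",np.vstack([A,B])[:660])
E
```

```text
(no output)
```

View pics/m.png

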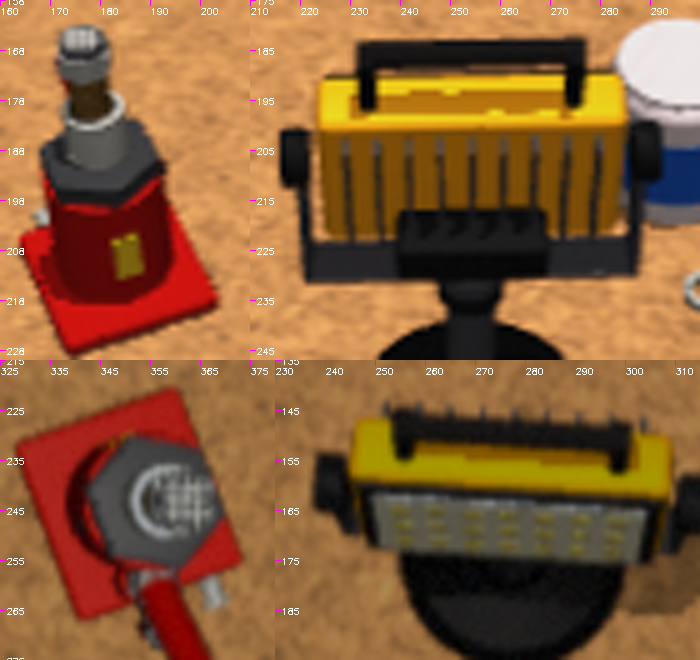

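```bash
python3 - <<'E'
from h import *
s=cam("scene");t=cam("top")
def T(n,a,b):
    x,e=tri(s,a,t,b);print(n,x.round(4),np.round(e,4));return x
T("crown",(176.6,166),(362.4,243))
for z in(.199,.206):print(z,onz(s,176.6,166,z).round(4),onz(t,362.4,243,z).round(4))
print("mouth",onz(s,178.6,180,.15).round(4))
T("barL",(231.6,185.6),(253.6,147)); T("barR",(277,185.6),(301,150.4));h=T("bar",(254.3,185.6),(277.3,148.9))
a=T("knobL",(218.8,206.4),(241,159.6));b=T("knobR",(289,205.4),(313.5,163.4))
print("foot", [onz(s,254,256.5,0).round(3)])
print("k mid",(a+b)/2)
# foot circle from top near edge: bottom at col 230+(510-275)/5, row ~ 195
# tin, bottle, tape etc
for n,p,z in(("tin",(337/1.5,355/1.5),.105),("tape",(418/1.5,361/1.5),.024),("bottle",(290/1.5,230/1.5),.17),("chock",(610/1.5,332/1.5),.045)):print(n,onz(t,*p,z).round(3))
# foot: dark pixels fit
im=s[0].astype(int).sum(2)
E
```

```text
crown [ 0.4693 -0.2129  0.1982] [0.002 0.002]
0.199 [ 0.4707 -0.2107  0.199 ] [ 0.4693 -0.2147  0.199 ]
0.206 [ 0.4793 -0.2095  0.206 ] [ 0.4693 -0.2135  0.206 ]
mouth [ 0.4783 -0.2101  0.15  ]
barL [0.6917 0.0017 0.3132] [0.0551 0.0551]
barR [0.6926 0.0014 0.3101] [0.0568 0.0568]
bar [0.6886 0.002  0.3018] [0.0009 0.0009]
knobL [0.6808 0.0015 0.2436] [0.0906 0.0906]
knobR [0.6843 0.001  0.2442] [0.0917 0.0917]
foot [array([0.67 , 0.004, 0.   ])]
k mid [0.68258228 0.00124045 0.243856  ]
tin [0.484 0.145 0.105]
tape [ 0.475 -0.003  0.024]
bottle [0.703 0.226 0.17 ]
chock [ 0.533 -0.368  0.045]
```

```bash
python3 - <<'E'
from h import *
s=cam("scene");t=cam("top")
def T(n,a,b):
    x,e=tri(s,a,t,b);print(n,x.round(4),np.round(e,4));return x
a=T("bar-y",(231.6,185.6),(301,150.4)); b=T("bar+y",(277,185.6),(253.6,147));h=(a+b)/2
c=T("knob-y",(218.8,206.4),(313.5,163.4));d=T("knob+y",(289,205.4),(241,159.6));k=(c+d)/2
print(h,k); 
for u,v in((a,b),(c,d)): w=v-u; print("yaw of y axis from +y (ccw)",np.degrees(np.arctan2(-w[0],w[1])),np.linalg.norm(w))
dx=h-k; print("tilt handle lean",dx)
# lamp foot from both views: dark ellipse
for n,cc,box in(("s",s,(225,235,282,278)),("t",t,(245,165,310,200))):
    im=cc[0].astype(int); m=np.zeros(im.shape[:2],np.uint8); x0,y0,x1,y1=box
    m[y0:y1,x0:x1]=(im[y0:y1,x0:x1].max(2)<45)
    ys,xs=np.nonzero(m); P=np.array([onz(cc,x,y,.02)for x,y in zip(xs,ys)])
    print(n,"y range",P[:,1].min(),P[:,1].max(),"x",P[:,0].min(),P[:,0].max())
E
```

```text
bar-y [ 0.685  -0.0541  0.3027] [0.0009 0.0009]
bar+y [0.693  0.0581 0.3015] [0.0007 0.0007]
knob-y [ 0.6692 -0.0898  0.2172] [0.0008 0.0008]
knob+y [0.6786 0.095  0.2151] [0.0006 0.0006]
[0.68902875 0.00202538 0.30213771] [0.67387586 0.00260284 0.21614606]
yaw of y axis from +y (ccw) -4.089854954199746 0.11253872507381049
yaw of y axis from +y (ccw) -2.902739937075321 0.18500396026748103
tilt handle lean [ 0.01515289 -0.00057746  0.08599165]
s y range -0.064790734571868 0.06693299313897161 x 0.6021198988342763 0.7548232223834492
t y range -0.09113298951720562 0.09892999151060052 x 0.6063626501510059 0.6994489099091832
```

```bash
cat >> h.py <<'E'
def down(psi):
    c,s=np.cos(psi),np.sin(psi); return np.array([[-s,c,0],[c,s,0],[0,0,-1.]]).T
def frac(p0,R0,p1,R1):
    return np.r_[R0.T@(np.asarray(p1)-p0)/.15, R.from_matrix(R0.T@R1).as_rotvec()/np.pi].round(3)
def state():
    o=r.get_obs(); Rm=R.from_rotvec(o["orientation"]).as_matrix()
    print("t",round(float(o["clock"]),2),"tcp",np.round(o["tcp_pos"],4),"psi",np.degrees(np.arctan2(Rm[1,1],Rm[0,1])).round(1),"j7",np.round(o["joints"][6],2),"F",np.round(o["contact_force"],1),"M",np.round(o["moment"],2),"w",np.round(o["grip_width"],4))
    return np.array(o["tcp_pos"]),Rm,o
def plan(wps,step=.15):
    p,Rm,_=state()
    for q,deg in wps:
        q=np.array(q);R1=down(np.radians(deg)); n=max(1,int(np.ceil(np.linalg.norm(q-p)/step)))
        rv=R.from_matrix(Rm.T@R1).as_rotvec(); ps,Rs=p,Rm
        for i in range(1,n+1):
            pn=ps+(q-ps)*i/n; Rn=Rs@R.from_rotvec(rv*i/n).as_matrix()
            print(pn.round(3),frac(p,Rm,pn,Rn).tolist(), "rows>=",max(np.linalg.norm(pn-p)/.0417,np.degrees(np.linalg.norm(rv/n))/7.16).round(1)); p,Rm=pn,Rn
E
python3 - <<'E'
from h import *
plan([((.197,-.645,.40),-73.1),((.689,.002,.385),-3.5),((.689,.002,.296),-3.5)])
E
```

```text
t 0.3 tcp [ 0.1967 -0.6455  0.2419] psi -73.0 j7 -0.08 F [0.2 0.3 0.1] M [ 0.    0.02 -0.04] w 0.0853
[ 0.197 -0.645  0.321] [0.001, -0.002, -0.527, -0.0, 0.0, 0.0] rows>= 1.9
[ 0.197 -0.645  0.4  ] [0.001, -0.002, -0.527, -0.0, 0.0, 0.0] rows>= 1.9
[ 0.279 -0.537  0.398] [0.732, -0.529, 0.017, -0.0, 0.0, -0.064] rows>= 3.2
[ 0.361 -0.429  0.395] [0.823, -0.371, 0.017, -0.0, 0.0, -0.064] rows>= 3.2
[ 0.443 -0.322  0.392] [0.881, -0.198, 0.017, -0.0, 0.0, -0.064] rows>= 3.2
[ 0.525 -0.214  0.39 ] [0.903, -0.017, 0.017, -0.0, 0.0, -0.064] rows>= 3.2
[ 0.607 -0.106  0.388] [0.888, 0.165, 0.017, -0.0, 0.0, -0.064] rows>= 3.2
[0.689 0.002 0.385] [0.836, 0.341, 0.017, -0.0, 0.0, -0.064] rows>= 3.2
[0.689 0.002 0.296] [-0.0, 0.0, 0.593, 0.0, -0.0, -0.0] rows>= 2.1
```

{"api": "send_rows", "payload": {
  "deltas": [
    [0.7,0,0,-1,0,0,0],
    [0.7,0,0,-1,0,0,0],
    [0.7,0,0,-1,0,0,0],
    [0.7,0,0,-1,0,0,0]
  ]
}}

```text
clock: 0.63
tcp_pos: [0.197, -0.6466, 0.3976]
orientation: [3.102, 0.462, 0.002]
contact_force: [0.1, -0.4, 0.7]
grip_width: 0.0601
```

{"api": "send_rows", "payload": {
  "deltas": [
    [0.7,0.73,-0.53,0,0,0,-0.064],
    [0.7,0.73,-0.53,0,0,0,-0.064],
    [0.7,0.73,-0.53,0,0,0,-0.064],
    [0.7,0.73,-0.53,0,0,0,-0.064]
  ]
}}

```text
clock: 0.97
tcp_pos: [0.2843, -0.532, 0.393]
orientation: [-3.041, -0.786, -0.006]
contact_force: [0.9, -0.1, 0.3]
grip_width: 0.0598
```

{"api": "send_rows", "payload": {
  "deltas": [
    [0.7,0.82,-0.37,0,0,0,-0.064],
    [0.7,0.82,-0.37,0,0,0,-0.064],
    [0.7,0.82,-0.37,0,0,0,-0.064],
    [0.7,0.82,-0.37,0,0,0,-0.064]
  ]
}}

```text
clock: 1.3
tcp_pos: [0.3653, -0.4238, 0.3928]
orientation: [-2.946, -1.088, -0.005]
contact_force: [0.0, 0.4, 0.6]
grip_width: 0.0601
```

{"api": "send_rows", "payload": {
  "deltas": [
    [0.7,0.88,-0.2,0,0,0,-0.064],
    [0.7,0.88,-0.2,0,0,0,-0.064],
    [0.7,0.88,-0.2,0,0,0,-0.064],
    [0.7,0.88,-0.2,0,0,0,-0.064]
  ]
}}

```text
clock: 1.63
tcp_pos: [0.4463, -0.3156, 0.3927]
orientation: [-2.822, -1.378, -0.005]
contact_force: [0.5, 0.4, 1.2]
grip_width: 0.0594
```

{"api": "send_rows", "payload": {
  "deltas": [
    [0.7,0.9,-0.02,0,0,0,-0.064],
    [0.7,0.9,-0.02,0,0,0,-0.064],
    [0.7,0.9,-0.02,0,0,0,-0.064],
    [0.7,0.9,-0.02,0,0,0,-0.064]
  ]
}}

```text
clock: 1.97
tcp_pos: [0.5272, -0.2077, 0.3925]
orientation: [-2.669, -1.653, -0.006]
contact_force: [-0.5, 1.0, -0.0]
grip_width: 0.0597
```

{"api": "send_rows", "payload": {
  "deltas": [
    [0.7,0.89,0.17,0,0,0,-0.064],
    [0.7,0.89,0.17,0,0,0,-0.064],
    [0.7,0.89,0.17,0,0,0,-0.064],
    [0.7,0.89,0.17,0,0,0,-0.064]
  ]
}}

```text
clock: 2.3
tcp_pos: [0.6095, -0.1004, 0.3919]
orientation: [-2.49, -1.911, -0.005]
contact_force: [-1.1, 1.0, 0.3]
grip_width: 0.0598
```

```bash
python3 - <<'E'
from h import *
plan([((.689,.002,.37),-3.5),((.689,.002,.296),-3.5)])
E
```

```text
t 2.3 tcp [ 0.6095 -0.1004  0.3919] psi -15.0 j7 -0.32 F [-1.1  1.   0.3] M [ 0.07  0.06 -0.02] w 0.0598
[0.689 0.002 0.37 ] [0.796, 0.336, 0.15, 0.0, -0.001, -0.064] rows>= 3.2
[0.689 0.002 0.296] [-0.0, 0.0, 0.493, 0.0, -0.0, -0.0] rows>= 1.8
```

{"api": "send_rows", "payload": {
  "deltas": [
    [0.6,0.796,0.336,0.15,0,0,-0.064],
    [0.6,0.796,0.336,0.15,0,0,-0.064],
    [0.6,0.796,0.336,0.15,0,0,-0.064],
    [0.6,0.796,0.336,0.15,0,0,-0.064],
    [0.6,0.796,0.336,0.15,0,0,-0.064]
  ]
}}

```text
clock: 2.72
tcp_pos: [0.6878, -0.0021, 0.3679]
orientation: [-2.289, -2.147, 0.001]
contact_force: [-0.1, 0.3, 0.3]
grip_width: 0.0513
```

```bash
python3 - <<'E'
from h import *
plan([((.689,.002,.296),-3.5)])
s=cam("scene");t=cam("top")
a=s[0][100:250,190:330];b=t[0][90:240,210:350]
cv2.imwrite("pics/l1.png",cv2.resize(np.hstack([a,b])[:,:,::-1],None,fx=2.8,fy=2.8,interpolation=cv2.INTER_CUBIC))
E
```

```text
t 2.72 tcp [ 0.6878 -0.0021  0.3679] psi -3.7 j7 -0.32 F [-0.1  0.3  0.3] M [-0.05  0.04 -0.01] w 0.0513
[0.689 0.002 0.296] [0.027, 0.008, 0.479, -0.001, -0.001, -0.001] rows>= 1.7
```

View pics/l1.png

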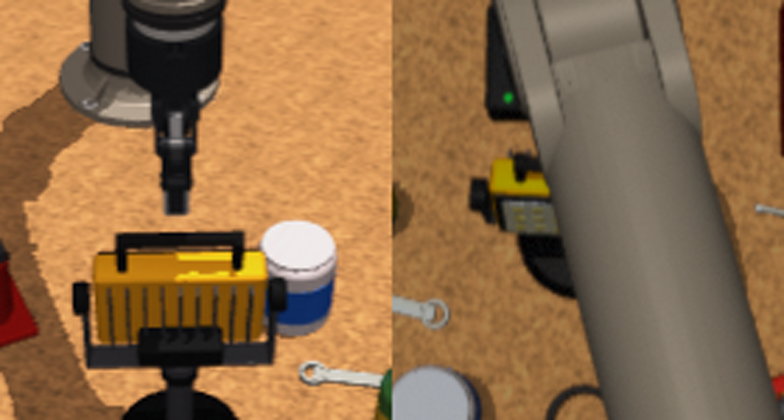

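{"api": "send_rows", "payload": {
  "deltas": [
    [0.6,0.027,0.008,0.25,0,0,0],
    [0.6,0.027,0.008,0.48,0,0,0],
    [0.6,0.027,0.008,0.48,0,0,0],
    [0.1,0.027,0.008,0.48,0,0,0],
    [0.1,0.027,0.008,0.48,0,0,0],
    [0.1,0.027,0.008,0.48,0,0,0],
    [0.1,0.027,0.008,0.48,0,0,0],
    [0.1,0.027,0.008,0.48,0,0,0]
  ],
  "squeeze": 30
}}

```text
clock: 3.48
tcp_pos: [0.6896, -0.0027, 0.301]
orientation: [2.295, 2.14, 0.003]
contact_force: [-2.3, -2.3, 6.2]
grip_width: 0.0124
```

```bash
python3 - <<'E'
from h import *
p,Rm,o=state()
P=np.array([.674,.0026,.22]);M=np.array([.474,-.212,.15]);d=M-P
th1=np.arctan2(-d[1],-d[0]);ti1=np.arctan2(-d[2],np.hypot(d[0],d[1]))
th0=np.radians(-3.6);ti0=-.18;print(th1,ti1)
def tcp(th,ti):
    f=np.array([-np.cos(th),-np.sin(th),0]);y=np.array([-np.sin(th),np.cos(th),0])
    return P+.085*np.sin(ti)*f-.005*y+[0,0,.085*np.cos(ti)]
p0=tcp(th0,ti0);R0=Rm
for i in range(1,9):
    a=i/8; th=th0+a*(th1-th0);ti=ti0+a*(ti1-ti0)
    Rn=R.from_euler('z',th-th0).as_matrix()@R0
    print(frac(p0,R0,tcp(th,ti),Rn).tolist())
E
```

```text
t 3.48 tcp [ 0.6896 -0.0027  0.301 ] psi -4.0 j7 -0.34 F [-2.3 -2.3  6.2] M [-0.45  0.57  0.08] w 0.0124
0.8205982827083419 0.23424377971182755
[0.008, -0.026, -0.005, -0.0, 0.0, -0.035]
[0.01, -0.052, -0.008, -0.0, 0.0, -0.07]
[0.006, -0.077, -0.009, -0.0, 0.0, -0.105]
[-0.004, -0.101, -0.009, -0.0, 0.001, -0.141]
[-0.019, -0.122, -0.008, -0.0, 0.001, -0.176]
[-0.039, -0.139, -0.005, -0.0, 0.001, -0.211]
[-0.063, -0.151, -0.0, -0.0, 0.001, -0.246]
[-0.091, -0.159, 0.006, -0.0, 0.001, -0.281]
```

{"api": "send_rows", "payload": {
  "deltas": [
    [0.1,0.008,-0.026,-0.005,0,0,-0.035],
    [0.1,0.01,-0.052,-0.008,0,0,-0.07],
    [0.1,0.006,-0.077,-0.009,0,0,-0.105],
    [0.1,-0.004,-0.101,-0.009,0,0,-0.141],
    [0.1,-0.019,-0.122,-0.008,0,0,-0.176],
    [0.1,-0.039,-0.139,-0.005,0,0,-0.211],
    [0.1,-0.063,-0.151,0,0,0,-0.246],
    [0.1,-0.091,-0.159,0.006,0,0,-0.281],
    [0.1,-0.091,-0.159,0.006,0,0,-0.281],
    [0.1,-0.091,-0.159,0.006,0,0,-0.281]
  ]
}}

```text
clock: 4.32
tcp_pos: [0.6667, -0.0125, 0.3015]
orientation: [1.157, 2.913, 0.009]
contact_force: [1.1, 2.1, 8.7]
grip_width: 0.0131
```

```bash
python3 - <<'E'
from h import *
state()
s=cam("scene");np.save("s2.npy",s[0]);save(s,"l2.png",(150,90,350,270),3.5)
E
```

```text
t 4.32 tcp [ 0.6667 -0.0125  0.3015] psi 46.7 j7 0.49 F [1.1 2.1 8.7] M [ 0.49 -0.52  0.08] w 0.0131
```

View pics/l2.png

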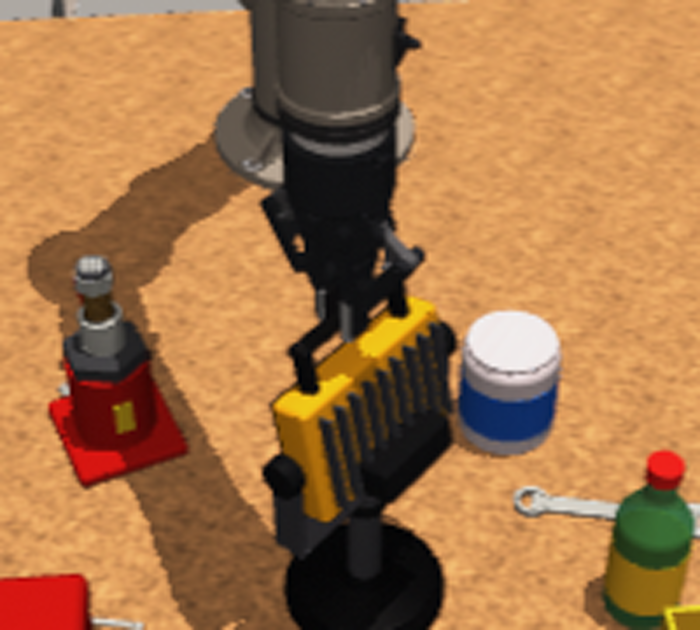

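{"api": "send_rows", "payload": {
  "deltas": [
    [0.1,0,-0.027,0,0,0,0.003],
    [0.1,0,-0.027,0,0,0,0.003],
    [0.1,0,-0.027,0,0,0,0.003]
  ]
}}

```text
clock: 4.62
tcp_pos: [0.664, -0.015, 0.301]
orientation: [1.17, 2.907, 0.009]
contact_force: [3.1, 2.5, 6.1]
grip_width: 0.0127
```

{"api": "send_rows", "payload": {
  "deltas": [
    [0.5,0,0.01,0,0,0,0],
    [0.5,0,0.01,0,0,0,0],
    [0.5,0,0.01,0,0,0,0],
    [0.5,0,0.01,0,0,0,0],
    [0.5,0,0.01,-0.3,0,0,0],
    [0.5,0,0,-0.7,0,0,0],
    [0.5,0,0,-0.7,0,0,0]
  ]
}}

```text
clock: 5.2
tcp_pos: [0.6619, -0.0166, 0.4065]
orientation: [1.173, 2.91, 0.003]
contact_force: [0.7, 1.2, 0.8]
grip_width: 0.0425
```

```bash
python3 - <<'E'
from h import *
plan([((.49,-.19,.34),-24)])
E
```

```text
t 5.2 tcp [ 0.6619 -0.0166  0.4065] psi 46.1 j7 0.52 F [0.7 1.2 0.8] M [ 0.07 -0.02  0.03] w 0.0425
[ 0.576 -0.103  0.373] [0.013, -0.814, 0.219, 0.001, 0.0, 0.195] rows>= 4.9
[ 0.49 -0.19  0.34] [-0.457, -0.673, 0.221, 0.001, 0.0, 0.195] rows>= 4.9
```

```bash
python3 - <<'E'
from h import *
plan([((.474,-.212,.34),-84)])
E
```

```text
t 5.2 tcp [ 0.6619 -0.0166  0.4065] psi 46.1 j7 0.52 F [0.7 1.2 0.8] M [ 0.07 -0.02  0.03] w 0.0425
[ 0.568 -0.114  0.373] [0.0, -0.904, 0.219, 0.001, -0.0, 0.361] rows>= 9.1
[ 0.474 -0.212  0.34 ] [-0.819, -0.381, 0.221, 0.001, -0.0, 0.361] rows>= 9.1
```

{"api": "send_rows", "payload": {
  "deltas": [
    [0.8,0,-0.904,0.22,0,0,0.361],
    [0.8,0,-0.904,0.22,0,0,0.361],
    [0.8,0,-0.904,0.22,0,0,0.361],
    [0.8,0,-0.904,0.22,0,0,0.361],
    [0.8,0,-0.904,0.22,0,0,0.361],
    [0.8,0,-0.904,0.22,0,0,0.361],
    [0.8,0,-0.904,0.22,0,0,0.361],
    [0.8,0,-0.904,0.22,0,0,0.361],
    [0.8,0,-0.904,0.22,0,0,0.361],
    [0.8,0,-0.904,0.22,0,0,0.361]
  ]
}}

```text
clock: 6.03
tcp_pos: [0.5669, -0.1147, 0.3688]
orientation: [-2.56, -1.821, 0.001]
contact_force: [-0.1, 0.4, -0.3]
grip_width: 0.0686
```

{"api": "send_rows", "payload": {
  "deltas": [
    [0.8,-0.819,-0.381,0.22,0,0,0.361],
    [0.8,-0.819,-0.381,0.22,0,0,0.361],
    [0.8,-0.819,-0.381,0.22,0,0,0.361],
    [0.8,-0.819,-0.381,0.22,0,0,0.361],
    [0.8,-0.819,-0.381,0.22,0,0,0.361],
    [0.8,-0.819,-0.381,0.22,0,0,0.361],
    [0.8,-0.819,-0.381,0.22,0,0,0.361],
    [0.8,-0.819,-0.381,0.22,0,0,0.361],
    [0.8,-0.819,-0.381,0.22,0,0,0.361],
    [0.8,-0.819,-0.381,0.22,0,0,0.361]
  ]
}}

```text
clock: 6.87
tcp_pos: [0.4732, -0.2124, 0.3358]
orientation: [3.137, 0.166, -0.001]
contact_force: [-0.1, -0.6, -0.2]
grip_width: 0.0686
```

```bash
python3 - <<'E'
from h import *
state()
s=cam("scene");t=cam("top");np.save("s3.npy",s[0]);np.save("t3.npy",t[0])
def cr(im,x,y,w,h,k):
    a=cv2.resize(im[y:y+h,x:x+w,::-1],None,fx=k,fy=k,interpolation=cv2.INTER_CUBIC)
    for i in range(0,w,10): cv2.line(a,(i*k,0),(i*k,5),(255,0,255),1);cv2.putText(a,str(x+i),(i*k,14),0,.3,(255,255,255),1)
    for i in range(0,h,10): cv2.line(a,(0,i*k),(5,i*k),(255,0,255),1);cv2.putText(a,str(y+i),(6,i*k+4),0,.3,(255,255,255),1)
    return a
A=cv2.resize(cr(s[0],160,120,40,75,8),None,fx=1,fy=1)
B=np.vstack([cr(s[0],215,165,90,60,5),cr(t[0],230,130,90,60,5)])
A=A[:600];B=B[:600]
cv2.imwrite("pics/l3.png",np.hstack([A,B]))
E
```

```text
t 6.87 tcp [ 0.4732 -0.2124  0.3358] psi -83.9 j7 -1.22 F [-0.1 -0.6 -0.2] M [-0.03  0.01  0.02] w 0.0686
```

View pics/l3.png

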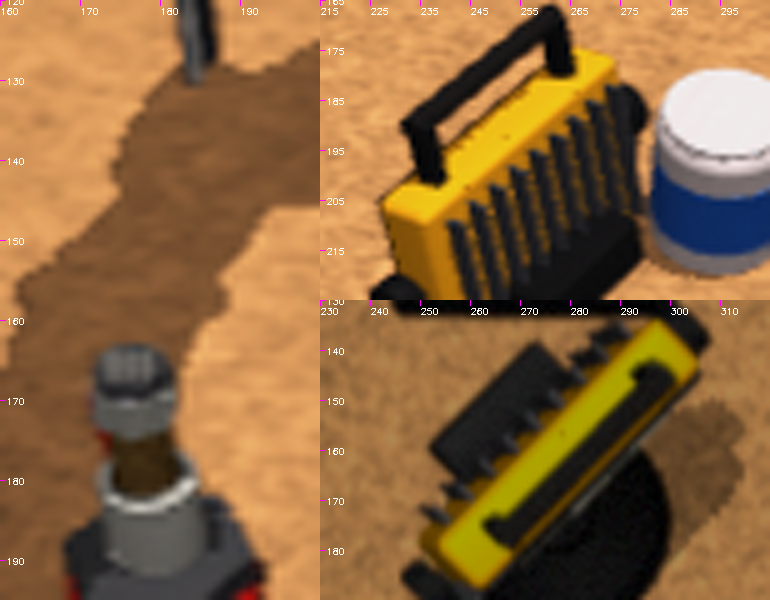

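```bash
python3 - <<'E'
from h import *
s=cam("scene");t=cam("top")
print("mouth top",onz(t,358.7,243.2,.15).round(4),"base",onz(t,351.3,243.4,.01).round(4),"crown top",onz(t,362.4,243,.206).round(4))
print("crown scene",onz(s,176.8,165.6,.206).round(4),"mouth scene",onz(s,178.75,180,.15).round(4))
def T(n,a,b):
    x,e=tri(s,a,t,b);print(n,x.round(4),np.round(e,4)[0]);return x
a=T("bar-y",(233,190.4),(299.6,144.4)); b=T("bar+y",(262,167.4),(264.5,175.5));h=(a+b)/2
c=T("knob-y",(231,223),(304,134));d=T("knob+y",(278,186),(251,185.6));k=(c+d)/2
print(h,k)
M=np.array([.473,-.212,.15])
for n,u,v in(("bar",a,b),("knob",c,d)):
    w=v-u; th=np.arctan2(-w[0],w[1]); P=np.array([.674,.0026,.22]); f=np.array([-np.cos(th),-np.sin(th),0])
    ti=np.arcsin(np.clip((h-P)[:2]@f[:2]/.085,-1,1)); y=np.array([-np.sin(th),np.cos(th),0])
    ax=f*np.cos(ti)-np.array([0,0,np.sin(ti)]); z=np.cross(-ax,y)
    print(n,"theta",th,"tilt",ti,"y",(M-P)@y,"z",(M-P)@z)
E
```

```text
mouth top [ 0.4692 -0.2135  0.15  ] base [ 0.4696 -0.2151  0.01  ] crown top [ 0.4693 -0.2135  0.206 ]
crown scene [ 0.4775 -0.209   0.206 ] mouth scene [ 0.4783 -0.2097  0.15  ]
bar-y [ 0.7    -0.0511  0.3002] 0.0006
bar+y [0.624  0.0295 0.3048] 0.0013
knob-y [ 0.7425 -0.0627  0.2298] 0.003
knob+y [0.6107 0.0708 0.2243] 0.0036
[ 0.66202615 -0.01084512  0.30249742] [0.67659772 0.00405248 0.22702333]
bar theta 0.7558491309817015 tilt 0.21260194842930802 y -0.018294870421783776 z -0.006502490339122431
knob theta 0.7783508628927245 tilt 0.21297272453540275 y -0.01168741169608935 z -0.006319352315264627
```

{"api": "send_rows", "payload": {
  "deltas": [
    [0.8,-0.012,0,0.25,0,0,0],
    [0.8,-0.012,0,0.5,0,0,0],
    [0.8,-0.012,0,0.75,0,0,0],
    [0.8,-0.012,0,1,0,0,0],
    [0.8,-0.012,0,1,0,0,0],
    [0.5,-0.012,0,1,0,0,0],
    [0.5,-0.012,0,1,0,0,0],
    [0.2,-0.012,0,1,0,0,0],
    [0.2,-0.012,0,1,0,0,0],
    [0.2,-0.012,0,1,0,0,0],
    [0.2,-0.012,0,1,0,0,0],
    [0.2,-0.012,0,1,0,0,0]
  ],
  "squeeze": 25
}}

```text
clock: 8.07
tcp_pos: [0.4732, -0.212, 0.1885]
orientation: [3.136, 0.17, 0.006]
contact_force: [-1.4, 3.7, 6.8]
grip_width: 0.0307
```

```bash
python3 - <<'E'
from h import *
state()
E
```

```text
t 8.07 tcp [ 0.4732 -0.212   0.1885] psi -83.8 j7 -1.28 F [-1.4  3.7  6.8] M [ 0.85  0.3  -0.05] w 0.0307
```

{"api": "send_rows", "payload": {
  "deltas": [
    [0.385,0,-0.01,0,0,0,0],
    [0.385,0,-0.01,0,0,0,0],
    [0.385,0,-0.01,0.03,0,0,0],
    [0.385,0,-0.01,0.03,0,0,-0.04],
    [0.385,0,-0.01,0.03,0,0,-0.08],
    [0.385,0,-0.01,0.03,0,0,-0.12],
    [0.385,0,-0.01,0.03,0,0,-0.16],
    [0.385,0,-0.01,0.03,0,0,-0.2],
    [0.385,0,-0.01,0.03,0,0,-0.24],
    [0.385,0,-0.01,0.03,0,0,-0.28],
    [0.385,0,-0.01,0.03,0,0,-0.32],
    [0.385,0,-0.01,0.03,0,0,-0.333],
    [0.385,0,-0.01,0.03,0,0,-0.333]
  ]
}}

```text
clock: 9.15
tcp_pos: [0.4711, -0.2117, 0.1815]
orientation: [2.633, 1.714, -0.001]
contact_force: [-1.9, -0.4, 3.3]
grip_width: 0.0326
```

```bash
python3 - <<'E'
from h import *
state()
s=cam("scene");np.save("s4.npy",s[0]);save(s,"x4.png",(130,110,230,240),5)
E
```

```text
t 9.15 tcp [ 0.4711 -0.2117  0.1815] psi -23.9 j7 -0.32 F [-1.9 -0.4  3.3] M [-0.17  0.41  0.07] w 0.0326
```

View pics/x4.png

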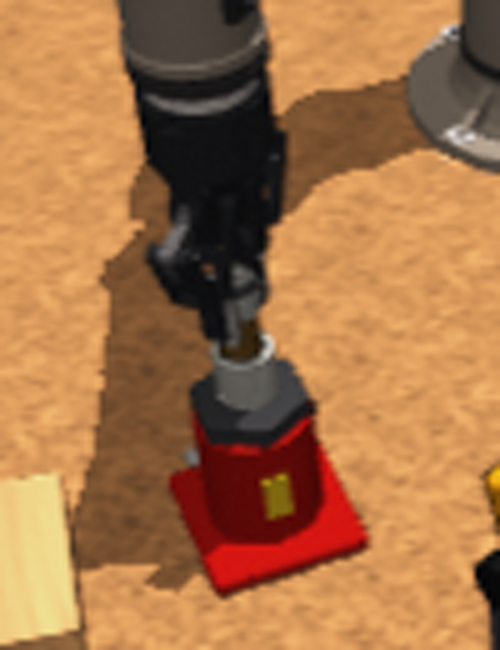

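{"api": "send_rows", "payload": {
  "deltas": [
    [0.385,0,-0.007,0,0,0,-0.04],
    [0.385,0,-0.007,0,0,0,-0.08],
    [0.385,0,-0.007,0,0,0,-0.12],
    [0.385,0,-0.007,0,0,0,-0.16],
    [0.385,0,-0.007,0,0,0,-0.2],
    [0.385,0,-0.007,0,0,0,-0.24],
    [0.385,0,-0.007,0,0,0,-0.28],
    [0.385,0,-0.007,0,0,0,-0.32],
    [0.385,0,-0.007,0,0,0,-0.333],
    [0.385,0,-0.007,0,0,0,-0.333],
    [0.385,0,-0.007,0,0,0,-0.333]
  ]
}}

```text
clock: 10.12
tcp_pos: [0.4701, -0.211, 0.1805]
orientation: [-1.43, -2.796, -0.0]
contact_force: [1.8, -3.1, -7.7]
grip_width: 0.0329
```

```bash
python3 - <<'E'
from h import *
state()
s=cam("scene");np.save("s5.npy",s[0])
E
```

```text
t 10.12 tcp [ 0.4701 -0.211   0.1805] psi 35.8 j7 0.63 F [ 1.8 -3.1 -7.7] M [-0.49 -0.39  0.01] w 0.0329
```

{"api": "send_rows", "payload": {
  "deltas": [
    [0.2,0,0,0,0,0,0],
    [0.2,0,0,0,0,0,0],
    [0.2,0,0,0,0,0,0],
    [0.2,0,0,0,0,0,0]
  ]
}}

```text
clock: 10.5
tcp_pos: [0.47, -0.2109, 0.181]
orientation: [-1.426, -2.798, 0.001]
contact_force: [0.9, -3.4, -9.5]
grip_width: 0.0318
```

{"api": "send_rows", "payload": {
  "deltas": [
    [0.2,0,0,-0.02,0,0,0],
    [0.2,0,0,-0.035,0,0,0],
    [0.2,0,0,-0.035,0,0,0]
  ]
}}

```text
clock: 10.75
tcp_pos: [0.4701, -0.211, 0.1873]
orientation: [-1.426, -2.799, 0.002]
contact_force: [-1.7, -3.8, -2.5]
grip_width: 0.0322
```

```bash
python3 - <<'E'
from h import *
state()
s=cam("scene");np.save("s6.npy",s[0])
L=[np.load(f"s{i}.npy")[150:195,160:195,::-1] for i in(3,4,5,6)]
k=6
out=[]
for a in L:
    a=cv2.resize(a,None,fx=k*.9,fy=k*2,interpolation=cv2.INTER_CUBIC)
    for i in range(0,45,5): cv2.line(a,(0,i*2*k),(6 if i%10 else 12,i*2*k),(255,0,255),1)
    out.append(a)
cv2.imwrite("pics/c6.png",np.hstack(out)); print(np.hstack(out).shape)
E
```

```text
t 10.75 tcp [ 0.4701 -0.211   0.1873] psi 36.0 j7 0.64 F [-1.7 -3.8 -2.5] M [-0.84  0.54  0.04] w 0.0322
(540, 756, 3)
```

View pics/c6.png

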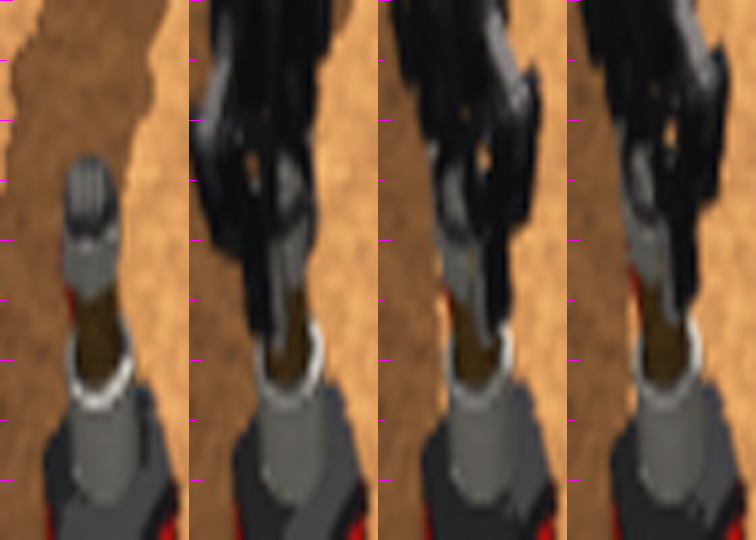

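{"api": "send_rows", "payload": {
  "deltas": [
    [0.4,0,0,0,0,0,0],
    [0.4,0,0,0,0,0,0],
    [0.4,0,0,0.035,0,0,0],
    [0.4,0,0,0.035,0,0,0],
    [0.4,0,0,0.035,0,0,0]
  ]
}}

```text
clock: 11.22
tcp_pos: [0.4705, -0.2104, 0.1813]
orientation: [-1.425, -2.799, -0.0]
contact_force: [-2.1, -2.2, -1.7]
grip_width: 0.0341
```

```bash
python3 - <<'E'
from h import *
state()
s=cam("scene");np.save("s7.npy",s[0])
# column profile of head-left strip: cols 172-175
for i in (3,4,5,6,7):
    a=np.load(f"s{i}.npy").astype(int)
    print(i,[tuple(a[y,174:177].mean(0).round().astype(int)) for y in range(166,182)])
E
```

```text
t 11.22 tcp [ 0.4705 -0.2104  0.1813] psi 36.0 j7 0.63 F [-2.1 -2.2 -1.7] M [-0.52  0.41 -0.05] w 0.0341
3 [(np.int64(98), np.int64(96), np.int64(92)), (np.int64(80), np.int64(77), np.int64(76)), (np.int64(43), np.int64(42), np.int64(44)), (np.int64(47), np.int64(46), np.int64(48)), (np.int64(106), np.int64(104), np.int64(103)), (np.int64(87), np.int64(85), np.int64(80)), (np.int64(88), np.int64(86), np.int64(81)), (np.int64(87), np.int64(84), np.int64(79)), (np.int64(78), np.int64(72), np.int64(61)), (np.int64(58), np.int64(42), np.int64(20)), (np.int64(55), np.int64(39), np.int64(17)), (np.int64(61), np.int64(45), np.int64(22)), (np.int64(56), np.int64(40), np.int64(19)), (np.int64(49), np.int64(34), np.int64(14)), (np.int64(48), np.int64(34), np.int64(16)), (np.int64(59), np.int64(51), np.int64(41))]
4 [(np.int64(26), np.int64(26), np.int64(26)), (np.int64(21), np.int64(21), np.int64(22)), (np.int64(18), np.int64(18), np.int64(20)), (np.int64(23), np.int64(23), np.int64(24)), (np.int64(46), np.int64(44), np.int64(44)), (np.int64(53), np.int64(52), np.int64(51)), (np.int64(55), np.
[... 1842 characters left out ...]
.int64(68), np.int64(66), np.int64(64)), (np.int64(82), np.int64(79), np.int64(76)), (np.int64(73), np.int64(71), np.int64(68)), (np.int64(56), np.int64(54), np.int64(54)), (np.int64(42), np.int64(41), np.int64(42)), (np.int64(79), np.int64(76), np.int64(74)), (np.int64(81), np.int64(79), np.int64(75)), (np.int64(84), np.int64(81), np.int64(74)), (np.int64(85), np.int64(82), np.int64(75)), (np.int64(73), np.int64(68), np.int64(60)), (np.int64(59), np.int64(43), np.int64(21)), (np.int64(59), np.int64(43), np.int64(21)), (np.int64(55), np.int64(39), np.int64(19)), (np.int64(53), np.int64(36), np.int64(15)), (np.int64(47), np.int64(33), np.int64(15)), (np.int64(48), np.int64(42), np.int64(35))]
```

{"api": "send_rows", "payload": {
  "deltas": [
    [0.5,0,0,0,0,0,0],
    [0.5,0,0,0,0,0,0],
    [0.5,0,0,0,0,0,0],
    [0.5,0,0,0,0,0,0]
  ]
}}

```text
clock: 11.6
tcp_pos: [0.4711, -0.2102, 0.1818]
orientation: [1.424, 2.799, 0.001]
contact_force: [-0.1, 0.0, -0.4]
grip_width: 0.0427
```

```bash
cat >> h.py <<'E'
def edge(a,c0=174,c1=177,y0=160,y1=190):
    a=a.astype(float); sat=(a[...,0]-a[...,2])[:,c0:c1].mean(1)/(a[:,c0:c1].mean((1,2))+1)
    ys=np.arange(170,181); i=[y for y in ys if sat[y]<.5<=sat[y+1]]
    return [round(y+(.5-sat[y])/(sat[y+1]-sat[y]),2) for y in i]
E
python3 - <<'E'
from h import *
state()
s=cam("scene");np.save("s8.npy",s[0])
p=[proj(s,(.471-.0,-.211,z))[1] for z in(.17,.18,.19)];print("rows",p)
for i in (3,5,6,7,8): a=np.load(f"s{i}.npy"); print(i,edge(a),edge(a,173,176),edge(a,175,178),edge(a,176,179))
E
```

```text
t 11.6 tcp [ 0.4711 -0.2102  0.1818] psi 36.1 j7 0.63 F [-0.1  0.  -0.4] M [-0.    0.02 -0.04] w 0.0427
rows [np.float64(173.4584612903266), np.float64(170.93311364174818), np.float64(168.38171978307844)]
3 [np.float64(174.4)] [np.float64(173.78)] [np.float64(174.45)] [np.float64(174.38)]
5 [np.float64(174.73)] [np.float64(174.27)] [np.float64(175.15)] [np.float64(176.34)]
6 [np.float64(173.25)] [np.float64(172.76)] [np.float64(173.61)] [np.float64(175.6)]
7 [np.float64(175.42)] [np.float64(174.81), np.float64(178.92)] [np.float64(175.57)] [np.float64(176.04)]
8 [np.float64(175.41)] [np.float64(174.78)] [np.float64(175.4)] [np.float64(171.81), np.float64(175.33)]
```

{"api": "send_rows", "payload": {
  "deltas": [
    [0.55,0,0,0.03,0,0,0],
    [0.55,0,0,0.03,0,0,-0.3],
    [0.55,0,0,0.03,0,0,-0.3],
    [0.55,0,0,0.03,0,0,-0.3],
    [0.55,0,0,0.03,0,0,-0.3],
    [0.55,0,0,0.03,0,0,-0.3],
    [0.55,0,0,0.03,0,0,-0.3],
    [0.55,0,0,0.03,0,0,-0.3],
    [0.55,0,0,0.03,0,0,-0.3],
    [0.55,0,0,0.03,0,0,-0.667],
    [0.55,0,0,0.03,0,0,-0.667],
    [0.55,0,0,0.03,0,0,-0.667],
    [0.55,0,0,0.03,0,0,-0.667],
    [0.55,0,0,0.03,0,0,-0.667],
    [0.55,0,0,0.03,0,0,-0.667],
    [0.55,0,0,0.03,0,0,-0.667],
    [0.55,0,0,0.03,0,0,-0.667],
    [0.55,0,0,0.03,0,0,-0.667],
    [0.55,0,0,0.03,0,0,-0.667],
    [0.55,0,0,0.03,0,0,-0.667]
  ]
}}

```text
clock: 13.32
tcp_pos: [0.4704, -0.2106, 0.1765]
orientation: [-1.711, 2.634, 0.001]
contact_force: [-0.7, -0.3, 0.4]
grip_width: 0.0465
```

```bash
python3 - <<'E'
from h import *
state()
s=cam("scene");np.save("s9.npy",s[0]);print(edge(s[0]),edge(s[0],173,176),edge(s[0],175,178))
E
```

```text
t 13.32 tcp [ 0.4704 -0.2106  0.1765] psi 156.0 j7 2.45 F [-0.7 -0.3  0.4] M [-0.02 -0.03  0.  ] w 0.0465
[] [] [np.float64(171.61)]
```

{"api": "send_rows", "payload": {
  "deltas": [
    [0.388,0,0,0,0,0,0],
    [0.388,0,0,0,0,0,0],
    [0.388,0,0,0,0,0,0.3],
    [0.388,0,0,0,0,0,0.3],
    [0.388,0,0,0,0,0,0.3],
    [0.388,0,0,0,0,0,0.3],
    [0.388,0,0,0.007,0,0,0.3],
    [0.388,0,0,0.007,0,0,0.3],
    [0.388,0,0,0.007,0,0,0.3],
    [0.388,0,0,0.007,0,0,0.3],
    [0.388,0,0,0.013,0,0,0.667],
    [0.388,0,0,0.013,0,0,0.667],
    [0.388,0,0,0.013,0,0,0.667],
    [0.388,0,0,0.013,0,0,0.667],
    [0.388,0,0,0.013,0,0,0.667],
    [0.388,0,0,0.013,0,0,0.667],
    [0.388,0,0,0.013,0,0,0.667],
    [0.388,0,0,0.013,0,0,0.667],
    [0.388,0,0,0.013,0,0,0.667],
    [0.388,0,0,0.013,0,0,0.667]
  ]
}}

```text
clock: 15.03
tcp_pos: [0.4707, -0.2119, 0.1754]
orientation: [1.437, 2.791, -0.002]
contact_force: [-0.5, -2.5, -0.3]
grip_width: 0.0331
```

```bash
python3 - <<'E'
from h import *
state()
s=cam("scene");np.save("s10.npy",s[0]);print(edge(s[0]),edge(s[0],173,176),edge(s[0],175,178))
E
```

```text
t 15.03 tcp [ 0.4707 -0.2119  0.1754] psi 35.5 j7 0.62 F [-0.5 -2.5 -0.3] M [-0.64 -0.08  0.04] w 0.0331
[np.float64(175.62)] [np.float64(175.36)] [np.float64(175.97)]
```

{"api": "send_rows", "payload": {
  "deltas": [
    [0.388,0,0,0,0,0,0.3],
    [0.388,0,0,0,0,0,0.3],
    [0.388,0,0,0,0,0,0.3],
    [0.388,0,0,0,0,0,0.3],
    [0.388,0,0,0.007,0,0,0.3],
    [0.388,0,0,0.007,0,0,0.3],
    [0.388,0,0,0.007,0,0,0.3],
    [0.388,0,0,0.007,0,0,0.3],
    [0.388,0,0,0.013,0,0,0.667],
    [0.388,0,0,0.013,0,0,0.667],
    [0.388,0,0,0.013,0,0,0.667],
    [0.388,0,0,0.013,0,0,0.667],
    [0.388,0,0,0.013,0,0,0.667],
    [0.388,0,0,0.013,0,0,0.667],
    [0.388,0,0,0.013,0,0,0.667],
    [0.388,0,0,0.013,0,0,0.667],
    [0.388,0,0,0.013,0,0,0.667],
    [0.388,0,0,0.013,0,0,0.667]
  ]
}}

```text
clock: 16.58
tcp_pos: [0.4713, -0.212, 0.1735]
orientation: [3.136, 0.153, 0.004]
contact_force: [1.4, -6.2, -1.8]
grip_width: 0.0334
```

```bash
python3 - <<'E'
from h import *
state()
s=cam("scene");np.save("s11.npy",s[0]);print(edge(s[0]),edge(s[0],173,176),edge(s[0],175,178))
E
```

```text
t 16.58 tcp [ 0.4713 -0.212   0.1735] psi -84.4 j7 -1.29 F [ 1.4 -6.2 -1.8] M [-1.01 -0.37  0.09] w 0.0334
[np.float64(176.29)] [np.float64(176.0)] [np.float64(176.31)]
```

{"api": "send_rows", "payload": {
  "deltas": [
    [0.55,0,0,0,0,0,0],
    [0.55,0,0,0,0,0,0],
    [0.55,0,0,0,0,0,-0.3],
    [0.55,0,0,0,0,0,-0.3],
    [0.55,0,0,0,0,0,-0.3],
    [0.55,0,0,0,0,0,-0.3],
    [0.55,0,0,0,0,0,-0.3],
    [0.55,0,0,0,0,0,-0.3],
    [0.55,0,0,0,0,0,-0.3],
    [0.55,0,0,0,0,0,-0.667],
    [0.55,0,0,0,0,0,-0.667],
    [0.55,0,0,0,0,0,-0.667],
    [0.55,0,0,0,0,0,-0.667],
    [0.55,0,0,0,0,0,-0.667],
    [0.55,0,0,0,0,0,-0.667],
    [0.55,0,0,0,0,0,-0.667],
    [0.55,0,0,0,0,0,-0.667],
    [0.55,0,0,0,0,0,-0.667],
    [0.388,0,0,0,0,0,-0.667],
    [0.388,0,0,0,0,0,-0.667]
  ]
}}

```text
clock: 18.3
tcp_pos: [0.4698, -0.2106, 0.1729]
orientation: [-1.42, -2.801, 0.001]
contact_force: [-0.8, -1.3, 0.0]
grip_width: 0.0333
```

```bash
python3 - <<'E'
from h import *
state()
s=cam("scene");np.save("s12.npy",s[0]);print(edge(s[0]),edge(s[0],173,176),edge(s[0],175,178))
E
```

```text
t 18.3 tcp [ 0.4698 -0.2106  0.1729] psi 36.2 j7 0.63 F [-0.8 -1.3  0. ] M [-0.22  0.18  0.01] w 0.0333
[np.float64(176.28)] [np.float64(176.08)] [np.float64(176.37)]
```

{"api": "send_rows", "payload": {
  "deltas": [
    [0.388,0,0,0,0,0,0.3],
    [0.388,0,0,0,0,0,0.3],
    [0.388,0,0,0,0,0,0.3],
    [0.388,0,0,0,0,0,0.3],
    [0.388,0,0,0.007,0,0,0.3],
    [0.388,0,0,0.007,0,0,0.3],
    [0.388,0,0,0.007,0,0,0.3],
    [0.388,0,0,0.007,0,0,0.3],
    [0.388,0,0,0.013,0,0,0.778],
    [0.388,0,0,0.013,0,0,0.778],
    [0.388,0,0,0.013,0,0,0.778],
    [0.388,0,0,0.013,0,0,0.778],
    [0.388,0,0,0.013,0,0,0.778],
    [0.388,0,0,0.013,0,0,0.778],
    [0.388,0,0,0.013,0,0,0.778],
    [0.388,0,0,0.013,0,0,0.778],
    [0.388,0,0,0.013,0,0,0.778],
    [0.388,0,0,0.013,0,0,0.778],
    [0.388,0,0,0.013,0,0,0.778],
    [0.388,0,0,0.013,0,0,0.778]
  ]
}}

```text
clock: 20.02
tcp_pos: [0.4707, -0.2116, 0.1711]
orientation: [3.115, -0.396, 0.002]
contact_force: [1.2, -4.6, -2.3]
grip_width: 0.0331
```

{"api": "send_rows", "payload": {
  "deltas": [
    [0.2,0,0,0,0,0,0.01],
    [0.2,0,0,0,0,0,0.01],
    [0.2,0,0,0,0,0,0.01],
    [0.2,0,0,0,0,0,0.01],
    [0.2,0,0,0,0,0,0.01],
    [0.2,0,0,0,0,0,0.01]
  ],
  "squeeze": 30
}}

```text
clock: 20.52
tcp_pos: [0.4706, -0.212, 0.1712]
orientation: [3.11, -0.436, 0.002]
contact_force: [-0.1, -5.3, -2.0]
grip_width: 0.0307
```

```bash
python3 - <<'E'
from h import *
state()
s=cam("scene");t=cam("top");np.save("s13.npy",s[0]);print(edge(s[0]),edge(s[0],173,176),edge(s[0],175,178))
a=cv2.resize(s[0][120:200,155:205],None,fx=6,fy=6,interpolation=cv2.INTER_CUBIC)
b=cv2.resize(s[0],(460,345));c=cv2.resize(np.array(t[0])[60:290],(460,207)) 
b=np.vstack([b,c])[:480];b=cv2.copyMakeBorder(b,0,480-b.shape[0],0,0,0)
cv2.imwrite("pics/f.png",np.hstack([a,b])[:,:,::-1])
E
```

```text
t 20.52 tcp [ 0.4706 -0.212   0.1712] psi -106.0 j7 -1.64 F [-0.1 -5.3 -2. ] M [-0.98 -0.1  -0.04] w 0.0307
[np.float64(177.15)] [np.float64(176.83)] [np.float64(177.2)]
```

View pics/f.png

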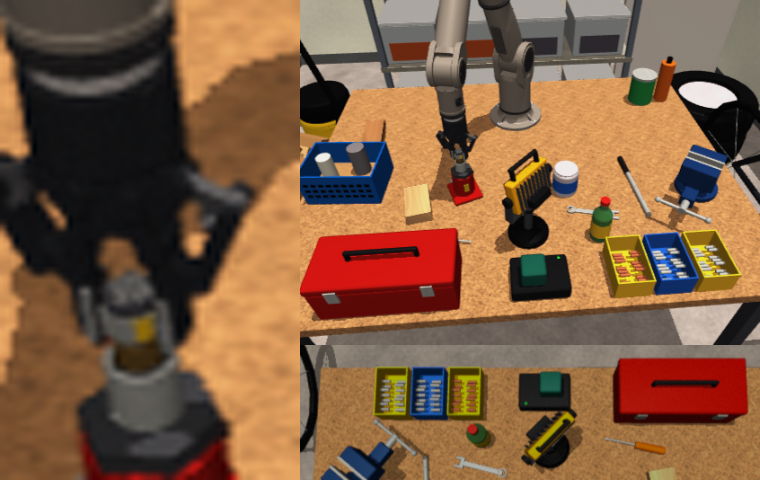

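```bash
python3 - <<'E'
from h import *
_,_,o=state(); print(np.abs(o["qvel"]).max()); print(r.hand_in())
E
```

```text
t 20.62 tcp [ 0.4705 -0.212   0.1712] psi -106.0 j7 -1.64 F [-0.1 -5.6 -1.7] M [-0.99 -0.1  -0.03] w 0.0309
0.000863196849825701
the job is handed in; nothing more can be done
None
```

The job is handed in at about 20.6 s of the 72 s, with the lamp aimed at the ram and the screw about one turn into the thread, still held by its head. No verdict was reported, so what follows rests on my own measurements.

- **Lamp:** I gripped the handle and swung it about 50° and tilted it about 0.4 rad. In the images taken afterwards the beam passes about 12–18 mm sideways and 6 mm up or down from the mouth (limit 40 mm). The last picture shows no visible change.
- **Finding the thread:** I turned the screw about 120° backward. With the gripper loosened, the head sat about 4 mm lower than at the start, where without the drop it should have been about 2 mm higher. One check disagreed: when I clamped and lifted it at that point, the screw still slid up. After I let it fall again, the forward turns drew it down as a caught thread would.
- **Turning forward:** I turned it about 375° in two grips, less a few degrees of lag. The head ended about 11 mm below its start height, so it is sunk about 12 mm (allowed 9.8–14.8). The images resolve this only to about 1–2 mm.
- **Final hold:** The jaws are shut on the flats at 31 mm with a 30 N grip, the grasp point is within a few mm of the head centre, and the arm is at rest. A steady side force of about 5 N remains.
- **Bystanders:** None looked moved in the last overview, but I did not measure them and the top-view crop did not show all of them.

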